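Seat a putter head and snap the toggle clamp shut

ROBOT

A 6-joint arm with a two-finger parallel gripper is mounted at the origin on a cart in front of the work surface, level with it; the furniture and walls round the work are solid. World frame = base frame: x ahead of the robot, y to its left, z up, the work surface at z = 0. Lengths are in m, angles in rad, forces in N, time in s.
With the tool pointing down it reaches from about 0.225 to 0.875 m from the base axis. Payload 3.4 kg.
Tool frame: the origin (TCP) lies on the centre line of the jaws, within the pads' length; the fingertips stand 22 mm ahead of it and the grasp point (between the pads) lies 3 mm ahead of it; z points along the fingers, y is the line along which they close (so a half turn about z gives the same grasp; the last joint's range is limited). The gripper opens to 85 mm and grips with 20 to 120 N. Pads are 22 mm wide; open, the fingers measure 114 mm over their backs; the gripper's body (76 mm by 85 mm) begins 54 mm behind the grasp point. The pads swing forward as they close: fully open they stand 13 mm farther back than shut.
Start: joints at [1.026, 0.276, 1.505, -0, 1.361, -0.121], TCP at [0.236, 0.524, 0.253] pointing down, gripper open.
Joint ranges: [-2.89, 2.89], [-0.75, 2.08], [0.22, 2.7], [-1.18, 4.32], [0.11, 2.71], [-2.7, 2.7]. Speed limits (rad/s): [2.57, 2.57, 3.14, 3.14, 3.14, 3.14].

INTERFACE

Orientations are given as [roll, pitch, yaw] about the fixed x, y, z axes, in that order (R = Rz(yaw) Ry(pitch) Rx(roll)).
In Python, from cell import monitor, imaging, job_done gives the robot as it stands.
- The arm moves only by the tool arm_command, never from a script. Its argument "commands" is a list of rows, each a list of 6 numbers: the shift along the tool's x, y, z as a fraction of full scale, then the turn, a rotation vector about the tool's x, y, z as a fraction of full scale. In form: [[dx, dy, dz, wx, wy, wz], ...]. A call has 1 to 20 rows; each row shifts and turns the commanded pose from where the row before left it, along the tool's axes as they then stand; what a row does not reach is not made up. Full scale, the value 1, is 0.3 m for a shift and 180 degrees for a turn. A row lasts 1/10 s, in which the tool goes at most 50 mm and 8.59 degrees, less where a joint would pass 70% of its speed; a pose out of reach is approached as far as the arm can. A call with a number of a shift or a turn outside -1 to 1 is refused whole. A call with a gripper value outside its range is refused whole. "claw" is the opening, from 0 (shut) to 1 (fully open), set as the call begins (left out, the last holds). The fingers move at their own pace and stop on an object; "newtons" is the grip in N (left out, the last holds). Time passes only in rows, so rows that do not move let the fingers close. It gives the time, the measured TCP pose, the force, the opening and the grip force at its end, in the units of the state.
- monitor.read_state(): the state, without advancing time (a new reading comes with each control period).
- imaging.snapshot(name): name is "scene" or "side" or "wrist"; returns a dict with "image" (480x640x3 uint8, red, green, blue), "z_map" (480x640 float32, m along the optical axis (not along the pixel's ray), 0 where there is no reading), "camera_matrix" (3x3 intrinsics, pixels), "k1" (the pictures are not rectified: a ray, as slopes to the right and down, at radius r is drawn at 1 + k1 r^2 times it, then the intrinsics apply), "origin" and "rotation" of the camera in the world. Camera axes: x right, y down, z forward; pixel columns grow to the right and rows downward; lengths in m; the calibration is good to about 2 mm. A picture is of the moment at which its call begins.
- job_done(): hands the job in; it is judged then, once.
The state is a dict: "time": time; "joint_pos": joint angles; "dq": joint speeds; "joint_efforts": joint torques, N m; "tcp_pos": TCP position; "orientation": TCP orientation; "wrist_force": force on the tool from outside, world axes, zero at the start; "ft_torque": the same for the moment, N m; "gripper_width": opening from 0.0 (shut) to 1.0 (fully open); "grasp_force": force on a finger pad.
Only numpy, scipy, OpenCV 4.12 (cv2) and the standard library are available. Lean on these libraries where they do the work, as an engineer would, in place of code of your own. Each camera call takes 0.05 s, during which the arm holds its last target. There are 200 camera calls.

TASK

Clamp the putter head in the bench fixture: with shut fingers, slide the head over the board until its flat face lies flush against the steel fence, then push the toggle clamp's raised handle down past its dead point until it snaps into lock and the rubber pad holds the head. Nothing is to be picked up, the head only slides on the board; leave the jar, the bottle and the tape where they are, and finish clear of everything.

Things in the scene. Friction and masses are not known exactly. Their poses are not given: they have to be found in the camera images.
- fixture: Fixed fixture: a plywood board 12 mm thick on the bench. Origin on the bench top, below where the middle of the seated head belongs. Own +x points away from the robot, +y left (turned up to 0.25 rad). The board spans own x -85..+50, y -70..+180 mm. The toggle clamp stands on it at x -21..+21, y +70..+168, its steel parts reach 70 mm above the bench.
- fence_face (a point): Middle of the fence's flat face, at the height of the board's top. The fence is a steel bar across the far edge of the board, 100 mm long along the fixture's y and 16 mm high; its face looks toward the robot (fixture -x), 30 mm in +x from the fixture's origin. Axes as the fixture's.
- putter_head: Loose dark mallet putter head, D-shaped, 60 x 93 mm, 22 mm thick, 0.33 kg, hosel stub on top to 41 mm. Origin: middle of its underside. Its flat face is its own -x side, 30 mm from the origin, looking at the fence; the middle of the round back is its +x side, 30 mm out. Starts 20 to 33 mm short of home, askew by up to 0.2 rad. Slides at about 2 N; if it stops askew, push its lagging side.
- clamp_handle (a joint): Hinge of the clamp's handle, rad: 0 = open (handle pointing 60 degrees up, to the left), 1.00 = locked (pointing left, 3 degrees up). A spring holds it open at 0; the dead point is at about 0.8, beyond it the handle snaps to 1.00 by itself and stays. Pushing takes up to about 8 N at point handle_push.
- handle_push (a point): Where to push: on the upper face of the handle's black grip, 100 mm from the hinge axis; moves with the handle. Site +y points outward along the handle, +z out of its upper face. The grip is 22 mm wide, 15 mm thick, 44 to 126 mm from the hinge axis; its upper face lies 7.5 mm above the line through the axis.
- handle_hinge (a point): Fixed point on the handle's hinge axis, 57 mm above the bench; the axis runs along the fixture's x. The handle swings down to the left (fixture +y) about it.
- clamp_pad: Rubber pad, 14 mm diameter, on a sprung spindle at the end of the clamp's hold-down arm (13 mm wide, 104 mm long). Origin: middle of its pressing face. The arm stands upright when open and swings down to the right over the head, in the fixture's plane x = 0, mostly in the first half of the handle's travel. Locked, the pad presses on the head's top with about 6 N.
- wax_jar: Bystander, loose: the squat screw-top jar standing on the fixture's board, in front of the clamp; 58 mm diameter, 58 mm tall. Origin at the middle of its underside. Leave it alone.
- oil_bottle: Bystander, loose: the tall bottle with a pointed nozzle standing on the bench to the right of the board; 58 mm diameter, 158 mm tall. Origin at the middle of its underside. Leave it alone.
- tape_green: Bystander, loose: the roll of masking tape lying flat on the bench in front of the board, before the jar; 72 mm diameter, 18 mm tall. Origin at the middle of its underside. Leave it alone.
Things that resemble listed ones, but are neither listed nor needed, are in the scene too. Leave any red look-alike of the putter_head alone.

How it is judged:
By the outcome, as a careful person would: the job done as asked, in the order asked, and still so for the second after the job is handed in, with the robot touching nothing.
It also fails if it takes over 54 s, if anything falls off the work surface, if the arm or the gripper's body presses on something with over 40 N, if the wrist force passes 120 N, or if a joint passes its speed limit or range.

## Working session

There is one attempt and no reset: what is moved stays moved. The work goes in short steps, Python scripts to look and compute and a tool call to move; the robot and the scene stay as the last step left them, time stands still between calls to the robot, and variables do not carry over. Pictures are saved under pics/ and viewed, at most 10 in all, crops included, and the job is handed in when it is done.

Besides the shell and the picture viewer there is one more tool, called after ">>>" as name(argument=value, ...) on one line, values as JSON. arm_command: Moves the arm, as the interface text tells. Its arguments: {"type":"object","properties":{"commands":{"type":"array","items":{"type":"array","items":{"type":"number","minimum":-1,"maximum":1}}},"claw":{"type":"number"},"newtons":{"type":"number"}},"required":["commands"]}

```bash
mkdir -p pics; ls
cat > h.py <<'E'
import numpy as np, cv2, pickle
from cell import monitor, imaging
def snap(n,f=None):
    s=imaging.snapshot(n); 
    if f: cv2.imwrite(f'pics/{f}.png',s['image'][:,:,::-1]); pickle.dump(s,open(f'pics/{f}.pkl','wb'))
    return s
def load(f): return pickle.load(open(f'pics/{f}.pkl','rb'))
def rays(s,uv):
    K=np.array(s['camera_matrix']); uv=np.atleast_2d(np.asarray(uv,float))
    d=cv2.undistortPoints(uv.reshape(-1,1,2),K,np.array([s['k1'],0,0,0.])).reshape(-1,2)
    return np.c_[d,np.ones(len(d))]
def cloud(s):
    v,u=np.mgrid[:480,:640]; r=rays(s,np.c_[u.ravel(),v.ravel()])
    P=(r*s['z_map'].reshape(-1,1))@np.array(s['rotation']).T+np.array(s['origin'])
    P[s['z_map'].ravel()==0]=np.nan
    return P.reshape(480,640,3)
def onplane(s,uv,z):
    d=rays(s,uv)@np.array(s['rotation']).T; o=np.array(s['origin'])
    return o+d*((z-o[2])/d[:,2:3])
def proj(s,P):
    R=np.array(s['rotation']); p=(np.atleast_2d(P)-np.array(s['origin']))@R
    d=p[:,:2]/p[:,2:]; r2=(d**2).sum(1,keepdims=True); d=d*(1+s['k1']*r2); K=np.array(s['camera_matrix'])
    return d*[K[0,0],K[1,1]]+K[:2,2]
E
python3 - <<'E'
from h import *
print(monitor.read_state())
a=[snap(n,n+'0') for n in('scene','side','wrist')]
for s in a: print(s['origin'],s['rotation'],s['camera_matrix'],s['k1'])
E
```

```text
pics
{'time': 0.0, 'joint_pos': array([ 1.02597633e+00,  2.76603977e-01,  1.50614966e+00, -1.02682449e-05,
        1.36064319e+00, -1.20954404e-01]), 'dq': array([ 0.00033729,  0.00178754, -0.00033789, -0.00138461,  0.00152393,
        0.00055114]), 'joint_efforts': array([ 1.99382694e-04, -4.16777158e+01, -2.45812386e+01, -2.00295399e-04,
        1.11039777e-02, -9.22105698e-06]), 'tcp_pos': array([0.23622531, 0.52371231, 0.25242793]), 'orientation': array([-3.13980045e+00, -2.07725688e-04,  2.71772903e+00]), 'wrist_force': array([0.16395932, 0.12099112, 0.52176824]), 'ft_torque': array([0.01220556, 0.01373559, 0.00381019]), 'grasp_force': 0.0, 'gripper_width': 1.0001126035326606}
[-0.06951209 -0.95322508  0.57991085] [-2.09733103 -0.01176749 -0.73655138] [[514.7853945    0.         313.03426088]
 [  0.         514.7853945  243.94584556]
 [  0.           0.           1.        ]] -0.13097459181886892
[0.32601153 0.49265486 0.46547916] [-1.976687   -0.01842596 -2.95264575] [[434.29944889   0.         319.5056089 ]
 [  0.         434.29944889 240.12968236]
 [  0.           0.           1.        ]] -0.09241609526681549
[0.15845078 0.55811379 0.37447754] [2.80652508e+00 2.37668449e-04 1.14727745e+00] [[416.91153463   0.         320.31108672]
 [  0.         416.91153463 233.41930863]
 [  0.           0.           1.        ]] -0.037922441429095434
```

View pics/scene0.png

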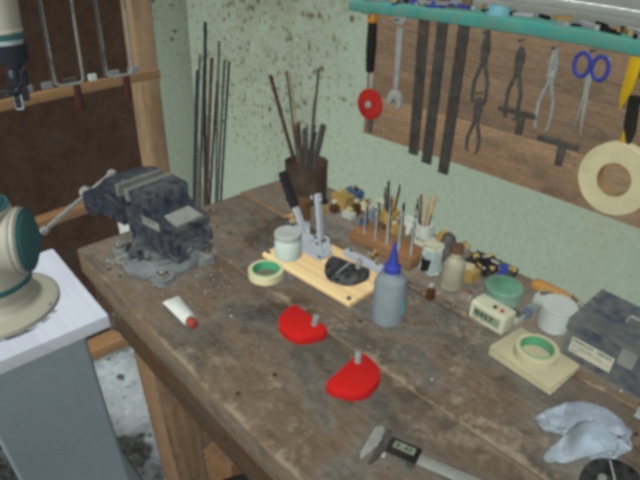

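View pics/side0.png

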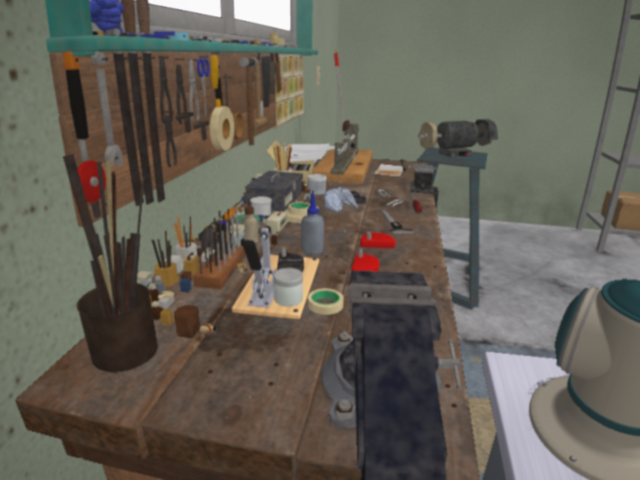

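The scene view shows the fixture board around (320,275), with the putter head at (347,270), the clamp at (315,235) and its handle up at (290,195). The jar is at (288,242), the bottle at (390,290) and the tape at (266,272). The side view shows the same set, with the board at (280,285) and the two red decoys at (370,250).

```bash
cat >> h.py <<'E'
from scipy.spatial.transform import Rotation as Ro
_load=load; _snap=snap
def fix(s):
    if np.asarray(s['rotation']).ndim==1: s['rotation']=Ro.from_euler('xyz',s['rotation']).as_matrix()
    s['origin']=np.array(s['origin']); return s
def load(f): return fix(_load(f))
def snap(n,f=None): return fix(_snap(n,f))
E
python3 - <<'E'
from h import *
for n,px in (('scene0',dict(head=(347,270),jar=(288,230),tape=(266,265),bot=(390,310),board=(345,293),fence=(365,262),clamp=(315,245),grip=(290,190),arm=(318,200),bench=(230,330))),('side0',dict(head=(292,258),jar=(288,274),tape=(325,297),board=(290,308),grip=(250,255),bot=(312,240)))):
    s=load(n);C=cloud(s)
    for k,(u,v) in px.items(): print(n,k,C[v,u].round(3))
s=load('scene0');C=cloud(s)
# board top pixels
m=(abs(C[...,2]-.012)<.004); im=s['image'].astype(int)
m&=(im[...,0]>170)&(im[...,0]-im[...,2]>40)&(im[...,1]>130); m[:240]=0;m[310:]=0;m[:,:255]=0;m[:,385:]=0
P=C[m][:,:2];print(m.sum(),C[m][:,2].mean());print(cv2.minAreaRect((P*1000).astype(np.float32)))
big=cv2.resize(s['image'][160:320,230:430],None,fx=4,fy=3.75,interpolation=2)
w=load('wrist0')
cv2.imwrite('pics/mix.png',cv2.resize(s['image'][165:315,230:430],(800,600),interpolation=2)[:,:,::-1])
E
```

```text
scene0 head [ 0.547 -0.381  0.035]
scene0 jar [ 0.524 -0.23   0.069]
scene0 tape [ 0.463 -0.232  0.01 ]
scene0 bot [ 0.507 -0.524  0.04 ]
scene0 board [ 0.513 -0.41   0.012]
scene0 fence [ 0.609 -0.373  0.024]
scene0 clamp [ 0.561 -0.274  0.039]
scene0 grip [ 0.57  -0.183  0.13 ]
scene0 arm [ 0.573 -0.268  0.136]
scene0 bench [ 0.296 -0.345  0.   ]
side0 head [ 0.548 -0.375  0.036]
side0 jar [ 0.521 -0.236  0.069]
side0 tape [ 0.452 -0.274  0.004]
side0 board [ 0.508 -0.2    0.015]
side0 grip [ 0.57  -0.163  0.138]
side0 bot [ 0.522 -0.475  0.041]
1807 0.012356752472067163
((536.3958740234375, -305.67340087890625), (186.8264617919922, 254.94692993164062), 26.078367233276367)
```

View pics/mix.png

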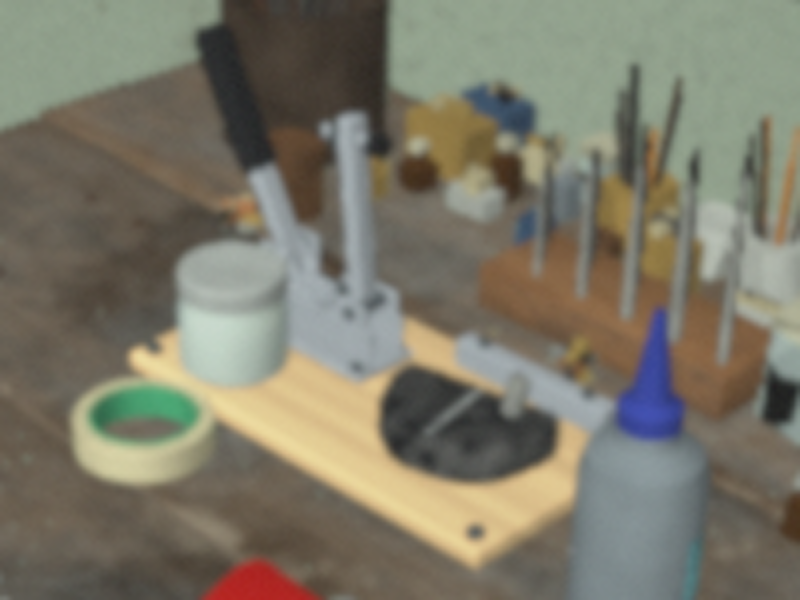

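>>> arm_command(commands=[[0, 0, -0.16, 0, 0, 0], [0, 0, -0.16, 0, 0, 0], [0, 0, -0.1, 0, 0, 0], [-0.106, -0.124, 0, 0, 0, 0], [-0.106, -0.124, 0, 0, 0, 0], [-0.106, -0.124, 0, 0, 0, 0], [-0.106, -0.124, 0, 0, 0, 0], [-0.106, -0.124, 0, 0, 0, 0], [-0.106, -0.124, 0, 0, 0, 0], [-0.106, -0.124, 0, 0, 0, 0], [-0.106, -0.124, 0, 0, 0, 0], [-0.106, -0.124, 0, 0, 0, 0], [-0.106, -0.124, 0, 0, 0, 0], [-0.106, -0.124, 0, 0, 0, 0], [-0.106, -0.124, 0, 0, 0, 0], [-0.106, -0.124, 0, 0, 0, 0], [-0.106, -0.124, 0, 0, 0, 0], [-0.106, -0.124, 0, 0, 0, 0], [-0.106, -0.124, 0, 0, 0, 0], [-0.106, -0.124, 0, 0, 0, 0]], claw=0)

```text
time: 2.15
tcp_pos: [0.4692, -0.2766, 0.379]
orientation: [3.141, -0.0, 2.717]
wrist_force: [1.0, 0.1, 1.3]
gripper_width: 0.001
grasp_force: 0.0
```

>>> arm_command(commands=[[0, 0, 0, 0, 0, -0.045], [0, 0, 0, 0, 0, -0.045], [0, 0, 0.1, 0, 0, -0.045], [0, 0, 0.1, 0, 0, 0], [0, 0, 0, 0, 0, 0], [0, 0, 0, 0, 0, 0]])

```text
time: 2.75
tcp_pos: [0.4691, -0.2746, 0.3193]
orientation: [3.141, -0.001, -3.141]
wrist_force: [-0.3, 0.0, -0.4]
gripper_width: 0.004
grasp_force: 0.0
```

Run:
```python
from h import *
s=snap('wrist','w1'); st=monitor.read_state(); print(st['time'],st['tcp_pos'],st['orientation'],st['joint_pos'])
```

```text
2.8 [ 0.46967586 -0.27494613  0.32043925] [-3.14069874e+00  1.30926409e-03 -3.14142120e+00] [-6.57537425e-01  1.97800367e-01  1.44679168e+00  9.31862808e-05
  1.49541800e+00 -2.22851156e+00]
```

View pics/w1.png

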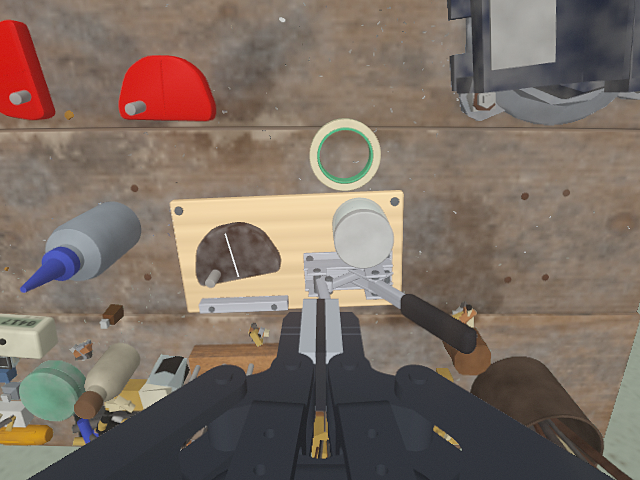

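The wrist view shows the head at (237,252) and the fence along (200,304)–(288,298), with the head clearly tilted to it. The board corners are at (170,200) and (403,190), the clamp at (345,275), the handle grip at (440,320), the jar at (362,233), the tape at (345,155) and the bottle base near (110,230).

```bash
cat > m.py <<'E'
from h import *
def axisfit(P): # dominant line dir
    v=cv2.fitLine((P*1000).astype(np.float32),cv2.DIST_HUBER,0,.01,.01).ravel(); return v
def run(f,verbose=True):
    s=load(f);C=cloud(s);im=s['image'].astype(int);g=im.sum(2)/3
    Z=C[...,2];X=C[...,0];Y=C[...,1]
    wood=(im[...,0]>190)&(im[...,0]-im[...,2]>35)&(abs(Z-.012)<.006)&(X<.63)&(X>.43)
    n,l,st,_=cv2.connectedComponentsWithStats(wood.astype(np.uint8)); wood=l==1+st[1:,4].argmax()
    v,u=np.nonzero(wood); print('board px',len(v),'z',Z[wood].mean())
    # front edge: topmost wood pixel per column
    cols=np.arange(u.min()+15,u.max()-15)
    top=np.array([v[u==c].min() for c in cols]); E=onplane(s,np.c_[cols,top-.5],.012)[:,:2]
    fl=axisfit(E); a=np.arctan2(fl[1],fl[0]); yaw=(a-np.pi/2+np.pi/2)%np.pi-np.pi/2
    R=np.array([[np.cos(yaw),-np.sin(yaw)],[np.sin(yaw),np.cos(yaw)]])
    Q=(onplane(s,np.c_[u,v],.012)[:,:2])@R
    ex=(fl[2:]/1000)@R; print('front-edge yaw',yaw,'xedge',ex[0],'wood bounds',Q.min(0),Q.max(0))
    o=np.array([ex[0]+.085, (Q[:,1].min()+.07+Q[:,1].max()-.18)/2]); O=R@o
    print('fixture O',O,'ywidth',np.ptp(Q[:,1]))
    L=(C[...,:2]-O)@R
    fen=(abs(Z-.028)<.006)&(g>110)&(L[...,0]>.02)&(L[...,0]<.06)&(abs(L[...,1])<.06)
    if fen.sum()>50:
        v,u=np.nonzero(fen);Lf=(onplane(s,np.c_[u,v],.028)[:,:2]-O)@R
        print('fence n',len(v),'z',Z[fen].mean(),'x',np.percentile(Lf[:,0],[2,98]),'y',Lf[:,1].min(),Lf[:,1].max())
        cc=np.unique(u)[4:-4]; t=np.array([v[u==c].min() for c in cc]); F=(onplane(s,np.c_[cc,t-.5],.028)[:,:2]-O)@R
        fl=axisfit(F); print('fence face tilt rel',np.arctan(-fl[2-2]/fl[1]),'x',fl[2])
    hd=(g<115)&(Z>.024)&(Z<.05)&(L[...,0]>-.085)&(L[...,0]<.03)&(L[...,1]>-.08)&(L[...,1]<.062)
    n,l,st,_=cv2.connectedComponentsWithStats(cv2.morphologyEx(hd.astype(np.uint8),cv2.MORPH_CLOSE,np.ones((7,7)))); hd=l==1+st[1:,4].argmax()
    v,u=np.nonzero(hd); Lh=(onplane(s,np.c_[u,v],.034)[:,:2]-O)@R
    c,wh,ang=cv2.minAreaRect((Lh*1000).astype(np.float32)); print('head n',len(v),'z',np.median(Z[hd]),'rect mm',c,wh,ang,'bounds',Lh.min(0),Lh.max(0))
    return s,C,O,R,yaw
if __name__=='__main__':
    s,C,O,R,yaw=run('w1')
    L=(C[...,:2]-O)@R
    for n in('scene0','side0'):
        s2=load(n);C2=cloud(s2);L2=(C2[...,:2]-O)@R;im=s2['image'].astype(int)
        m=(C2[...,2]>.085)&(C2[...,2]<.2)&(abs(L2[...,0])<.03)&(L2[...,1]>.08)&(L2[...,1]<.24)
        dk=m&(im.sum(2)<150); lt=m&(im.sum(2)>300)&(L2[...,1]<.14)
        for k,q in (('grip',dk),('arm',lt)):
            if q.sum()>5: print(n,k,q.sum(),'med',np.median(L2[q],0),'y',L2[q][:,1].min(),L2[q][:,1].max(),'z',C2[q][:,2].min(),C2[q][:,2].max())
    im=s['image'].astype(int)
    dk=(im.sum(2)<150)&(abs(L[...,0])<.04)&(L[...,1]>.13)&(L[...,1]<.26)&(C[...,2]>.07); 
    for lo in np.arange(.08,.2,.015):
        q=dk&(C[...,2]>lo)&(C[...,2]<lo+.015)
        if q.sum(): print('grip z',C[q][:,2].mean(),L[q].mean(0),q.sum())
    for nm,px,z in (('jar',(362,233),.07),('tape',(345,130),.018)): print(nm,L[px[1],px[0]],C[px[1],px[0]])
E
python3 m.py
```

```text
board px 12121 z 0.013257269269207167
front-edge yaw 0.042846918 xedge 0.4761427 wood bounds [ 0.47597867 -0.45710022] [ 0.61166264 -0.20773851]
fixture O [ 0.57722232 -0.36302792] ywidth 0.2493617130740127
fence n 1068 z 0.028508517201527483 x [0.02865867 0.0436868 ] y -0.05029435068724364 0.05080948375774615
fence face tilt rel 0.0007350008 x 28.420471
head n 3759 z nan rect mm (-30.524124145507812, -2.108318328857422) (61.050506591796875, 92.68608093261719) 9.513656616210938 bounds [-0.06185103 -0.04499045] [0.00605197 0.04668312]
scene0 grip 277 med [-0.00317013  0.18053959] y 0.16039339326241053 0.20054965302005776 z 0.10305471119993725 0.16551449952482272
scene0 arm 223 med [-0.00205777  0.09259153] y 0.08447720695431317 0.11566552730544712 z 0.08514548998506088 0.14916305804596658
side0 grip 317 med [-0.00139659  0.1992023 ] y 0.1762664641369089 0.21521295839336305 z 0.09887643803026336 0.16795062111534736
side0 arm 190 med [-0.00023545  0.10108264] y 0.0852544161890969 0.11942122060574334 z 0.08545586165699615 0.15080162185639578
grip z 0.10446835206506612 [-0.00244801  0.16646642] 28
grip z 0.11888051006615605 [0.001006  0.1743393] 54
grip z 0.1334871806611712 [0.00235644 0.1792487 ] 143
grip z 0.1461991199179658 [0.00270957 0.18696594] 110
grip z 0.1638201335285691 [0.00232181 0.19954795] 158
jar [-0.05909567  0.13030848] [ 0.51259928 -0.23537032  0.0704182 ]
tape [-0.14795156  0.12043972] [ 4.24247650e-01 -2.49036064e-01  2.72395836e-04]
```

>>> arm_command(commands=[[-0.012, 0, 0, 0, 0, -0.0137], [0, -0.074, 0.08, 0, 0, 0], [0, -0.074, 0.12, 0, 0, 0], [0, -0.074, 0.14, 0, 0, 0], [0, -0.074, 0.14, 0, 0, 0], [0, 0, 0.14, 0, 0, 0], [0, 0, 0.14, 0, 0, 0], [0, 0, 0.12, 0, 0, 0], [0, 0, 0.04, 0, 0, 0], [0, 0, 0, 0, 0, 0], [0, 0, 0, 0, 0, 0]])

```text
time: 3.9
tcp_pos: [0.4783, -0.3647, 0.0454]
orientation: [-3.139, 0.003, -3.098]
wrist_force: [0.1, -0.5, 0.2]
gripper_width: 0.005
grasp_force: 0.0
```

```bash
cat > p.py <<'E'
from h import *
O=np.array([.5772,-.3630]);y=.0428;R=np.array([[np.cos(y),-np.sin(y)],[np.sin(y),np.cos(y)]])
st=monitor.read_state(); p=st['tcp_pos']; print(st['time'],'fix mm',((p[:2]-O)@R*1000).round(1),'z',p[2],'yaw',st['orientation'].round(3),'F',st['wrist_force'].round(1),'j',st['joint_pos'].round(2))
E
python3 p.py
```

```text
3.9 fix mm [-98.9   2.5] z 0.045400169038201654 yaw [-3.139e+00  3.000e-03 -3.098e+00] F [ 0.1 -0.5  0.2] j [-0.77  0.49  1.73  0.    0.91 -2.38]
```

>>> arm_command(commands=[[0, 0.005, 0.013, 0, 0, 0], [-0.03, 0, 0, 0, 0, 0], [-0.03, 0, 0, 0, 0, 0], [-0.015, 0, 0, 0, 0, 0], [-0.015, 0, 0, 0, 0, 0], [-0.015, 0, 0, 0, 0, 0], [-0.015, 0, 0, 0, 0, 0], [-0.015, 0, 0, 0, 0, 0], [-0.01, 0, 0, 0, 0, 0], [-0.01, 0, 0, 0, 0, 0], [0, 0, 0, 0, 0, 0]])

```text
time: 5.0
tcp_pos: [0.5236, -0.3598, 0.0393]
orientation: [3.142, 0.001, -3.098]
wrist_force: [-1.3, 0.4, 0.0]
gripper_width: -0.0
grasp_force: 0.3
```

```bash
python3 p.py
```

```text
5.0 fix mm [-53.4   5.5] z 0.03925747144050573 yaw [ 3.142e+00  1.000e-03 -3.098e+00] F [-1.3  0.4  0. ] j [-0.71  0.54  1.65  0.    0.95 -2.33]
```

>>> arm_command(commands=[[-0.007, 0, 0, 0, 0, 0], [-0.007, 0, 0, 0, 0, 0]])

```text
time: 5.2
tcp_pos: [0.5272, -0.3596, 0.0393]
orientation: [3.141, -0.0, -3.098]
wrist_force: [-1.5, 0.8, -0.2]
gripper_width: 0.001
grasp_force: 1.0
```

```bash
python3 p.py
python3 - <<'E'
from h import *
snap('wrist','w2')
E
python3 - <<'E'
import sys; sys.path.insert(0,'.')
import cv2
i=cv2.imread('pics/w2.png'); cv2.imwrite('pics/w2v.png',i)
E
```

```text
5.2 fix mm [-49.8   5.6] z 0.039279429812816145 yaw [ 3.141 -0.    -3.098] F [-1.5  0.8 -0.2] j [-0.71  0.55  1.64  0.    0.95 -2.32]
```

View pics/w2v.png

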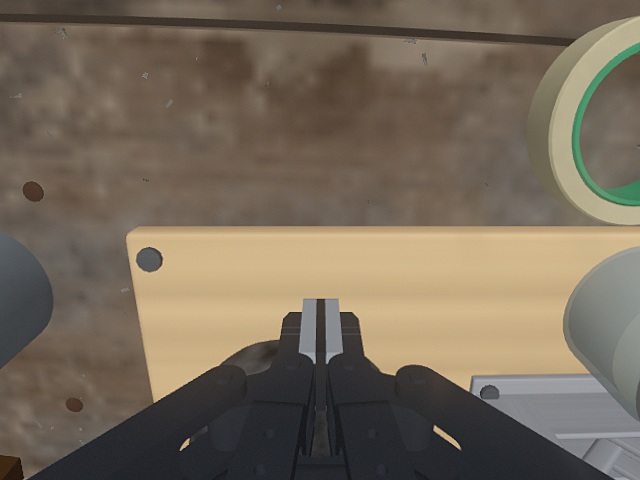

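The wrist view now shows the shut fingers against the head's back near (320,330); the gripper hides the fence. The push force is still only the sliding friction, so I'll keep going in small steps.

>>> arm_command(commands=[[-0.006, 0, 0, 0, 0, 0], [-0.006, 0, 0, 0, 0, 0], [-0.004, 0, 0, 0, 0, 0], [0, 0, 0, 0, 0, 0]])

```text
time: 5.65
tcp_pos: [0.5325, -0.3594, 0.0393]
orientation: [-3.142, 0.001, -3.098]
wrist_force: [-0.4, -0.9, -0.5]
gripper_width: 0.005
grasp_force: 0.4
```

>>> arm_command(commands=[[-0.004, 0, 0, 0, 0, 0], [0, 0, 0, 0, 0, 0]])

```text
time: 5.85
tcp_pos: [0.5334, -0.3593, 0.0393]
orientation: [3.142, 0.0, -3.098]
wrist_force: [-0.5, 0.3, -0.3]
gripper_width: -0.002
grasp_force: 0.5
```

>>> arm_command(commands=[[-0.004, 0, 0, 0, 0, 0], [0, 0, 0, 0, 0, 0]])

```text
time: 6.05
tcp_pos: [0.5346, -0.3593, 0.0393]
orientation: [3.142, 0.0, -3.098]
wrist_force: [-1.6, -0.4, -0.6]
gripper_width: -0.004
grasp_force: 0.5
```

```bash
python3 p.py
```

```text
6.05 fix mm [-42.4   5.5] z 0.03933613339285201 yaw [ 3.142  0.    -3.098] F [-1.6 -0.4 -0.6] j [-0.7   0.55  1.63  0.    0.96 -2.31]
```

>>> arm_command(commands=[[-0.004, 0, 0, 0, 0, 0], [0, 0, 0, 0, 0, 0]])

```text
time: 6.25
tcp_pos: [0.5358, -0.3592, 0.0394]
orientation: [3.142, 0.0, -3.098]
wrist_force: [-0.8, -0.4, -0.3]
gripper_width: 0.004
grasp_force: 0.5
```

>>> arm_command(commands=[[-0.004, 0, 0, 0, 0, 0], [0, 0, 0, 0, 0, 0]])

```text
time: 6.45
tcp_pos: [0.5365, -0.359, 0.0393]
orientation: [3.141, -0.001, -3.098]
wrist_force: [-2.6, 1.1, 0.2]
gripper_width: -0.001
grasp_force: 1.3
```

>>> arm_command(commands=[[-0.004, 0, 0, 0, 0, 0], [0, 0, 0, 0, 0, 0]])

```text
time: 6.65
tcp_pos: [0.5371, -0.3586, 0.0393]
orientation: [3.14, -0.002, -3.098]
wrist_force: [-5.1, 2.0, 2.2]
gripper_width: 0.003
grasp_force: 2.4
```

```bash
python3 p.py
python3 - <<'E'
from h import *
s=snap('scene','s2')
cv2.imwrite('pics/s2v.png',cv2.resize(s['image'][165:315,230:430],(800,600),interpolation=2)[:,:,::-1])
E
```

```text
6.65 fix mm [-39.9   6.1] z 0.03930294495700389 yaw [ 3.140e+00 -2.000e-03 -3.098e+00] F [-5.1  2.   2.2] j [-0.7   0.55  1.62 -0.    0.97 -2.31]
```

View pics/s2v.png

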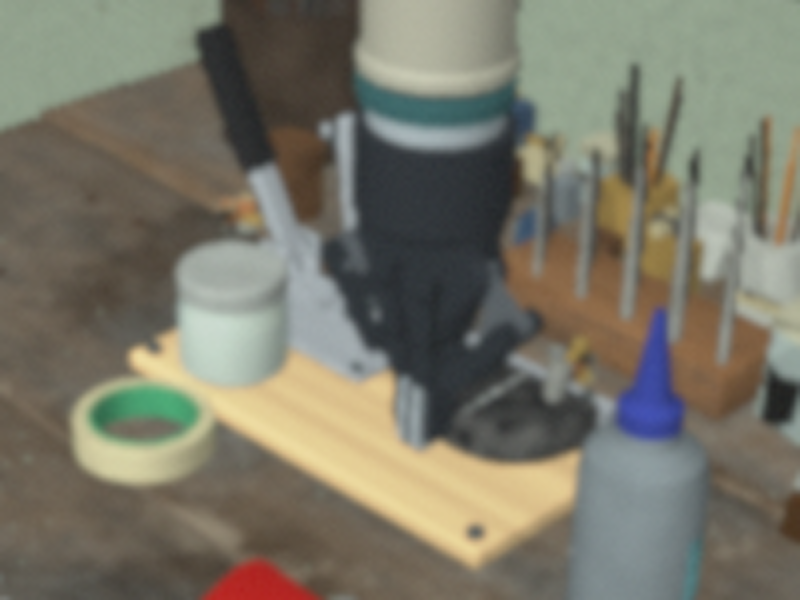

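The crop shows the fingers at (410,420) and the head at (525,420), apparently near the fence. The force has risen, so I'll back off and re-measure.

>>> arm_command(commands=[[0.05, 0, 0, 0, 0, 0], [0.1, 0, 0, 0, 0, 0], [0.13, 0, -0.08, 0, 0, 0], [0.1, 0, -0.12, 0, 0, 0], [0, 0, -0.14, 0, 0, 0], [0, 0, -0.14, 0, 0, 0], [0, 0, -0.1, 0, 0, 0], [0, 0, 0, 0, 0, 0], [0, 0, 0, 0, 0, 0]])

```text
time: 7.6
tcp_pos: [0.4243, -0.3646, 0.2142]
orientation: [-3.139, 0.003, -3.099]
wrist_force: [-0.5, 0.4, -0.7]
gripper_width: 0.005
grasp_force: 0.0
```

```bash
python3 p.py
python3 - <<'E'
from h import *
import m
s=snap('wrist','w3'); m.run('w3')
cv2.imwrite('pics/w3v.png',s['image'][:,:,::-1])
E
```

```text
7.6 fix mm [-152.8    5. ] z 0.21424864939405747 yaw [-3.139e+00  3.000e-03 -3.099e+00] F [-0.5  0.4 -0.7] j [-0.83  0.28  1.61  0.    1.26 -2.45]
board px 13364 z 0.013194976096773635
front-edge yaw 0.041541815 xedge 0.4752 wood bounds [ 0.47469287 -0.45631282] [ 0.57756737 -0.20741669]
fixture O [ 0.57578312 -0.36326597] ywidth 0.24889612776572564
head n 121 z nan rect mm (-15.270188331604004, -39.29399871826172) (5.905489921569824, 25.343168258666992) 59.285884857177734 bounds [-0.02602825 -0.04558745] [-0.00426997 -0.03259296]
```

View pics/w3v.png

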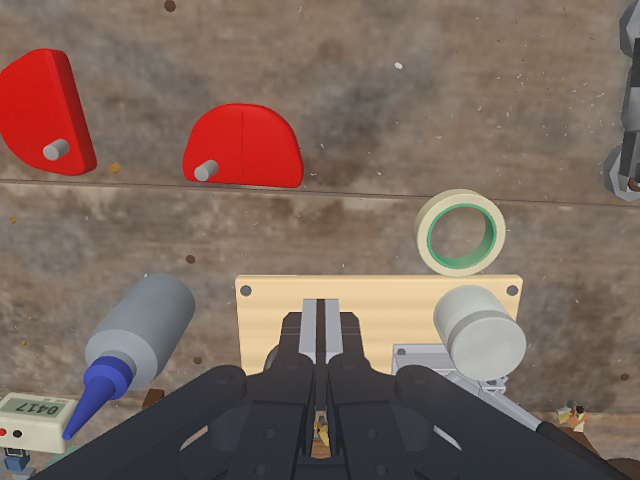

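The gripper hides the head from here, so I'll move left and up to the earlier viewpoint, which is also on the way to the handle.

>>> arm_command(commands=[[0, 0.07, -0.12, 0, 0, 0], [-0.05, 0.07, -0.12, 0, 0, 0], [-0.05, 0.07, -0.12, 0, 0, 0], [-0.05, 0.07, 0, 0, 0, 0], [0, 0, 0, 0, 0, 0], [0, 0, 0, 0, 0, 0]])

```text
time: 8.25
tcp_pos: [0.465, -0.2778, 0.3195]
orientation: [3.14, -0.003, -3.097]
wrist_force: [-0.2, 0.5, -0.3]
gripper_width: -0.001
grasp_force: 0.0
```

```bash
python3 p.py
python3 - <<'E'
from h import *
import m
s=snap('wrist','w4'); m.run('w4')
cv2.imwrite('pics/w4v.png',cv2.resize(s['image'][150:350,140:420],(784,560),interpolation=2)[:,:,::-1])
E
```

```text
8.25 fix mm [-108.4   89.9] z 0.3194811049477878 yaw [ 3.140e+00 -3.000e-03 -3.097e+00] F [-0.2  0.5 -0.3] j [-0.67  0.2   1.45 -0.    1.5  -2.28]
board px 12716 z 0.013244465585209038
front-edge yaw 0.043711185 xedge 0.4757431 wood bounds [ 0.47619808 -0.45745546] [ 0.61087436 -0.20825683]
fixture O [ 0.57715575 -0.36298274] ywidth 0.24919862161259226
fence n 814 z 0.029313512117107806 x [0.02938946 0.04348305] y -0.0521809407405622 0.05003084115593099
fence face tilt rel 0.073853806 x 31.707335
head n 3607 z nan rect mm (-2.9611873626708984, -4.416847229003906) (62.231201171875, 92.6085205078125) 1.9296157360076904 bounds [-0.03389425 -0.05000675] [0.02885574 0.04236117]
```

View pics/w4v.png

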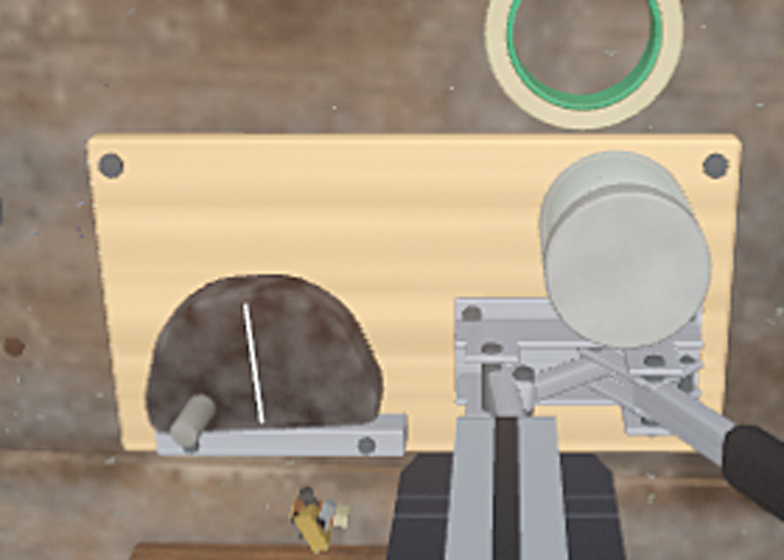

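The crop shows the head at about (265,350), against the fence whose top edge runs (160,432)–(405,416). The right end may still be slightly open, so I'll quantify the tilt.

Run:
```python
from h import *
O=np.array([.57718,-.3630]);y=.0430;R=np.array([[np.cos(y),-np.sin(y)],[np.sin(y),np.cos(y)]])
for f in('w1','w4'):
    s=load(f); im=s['image'].astype(int); g=im.sum(2)/3
    if f=='w4':
        L=(onplane(s,[(227.9,258.2),(233.6,300.7)],.034)[:,:2]-O)@R; d=L[1]-L[0]; print('sightline',L,'tilt',np.arctan2(d[1],d[0]))
        E=[];gg=[]
        for c in range(222,274,4): print(c,g[286:306,c].astype(int))
    # sightline auto: bright narrow pixels inside head
    h=(g>190)&(im[...,0]-im[...,2]<25); v,u=np.nonzero(h)
    k=(u>205)&(u<250)&(v>(230 if f=='w1' else 257))&(v<(280 if f=='w1' else 302)); 
    L=(onplane(s,np.c_[u[k],v[k]],.034)[:,:2]-O)@R; q=cv2.fitLine((L*1000).astype(np.float32),cv2.DIST_HUBER,0,.01,.01).ravel(); print(f,'line n',k.sum(),'tilt',np.arctan(q[1]/q[0]),'c',q[2:],'len',np.ptp(L[:,0]))
```

```text
w1 line n 54 tilt 0.17269859 c [-27.533628   -4.0389733] len 0.04930443059025031
sightline [[-0.02459119 -0.00737936]
 [ 0.02585741 -0.00475189]] tilt 0.05203508620588682
222 [ 98  97  91  82  78  74  74  74  72  68  66  69  76  84  91  94  95 135
 186 187]
226 [ 92  92  90  84  73  66  70  75  84  86  87  84  81  82  88  94  97 133
 185 185]
230 [112  58  58  59  57  51  49  55  65  72  73  75  77  81  86  98  95 144
 204 184]
234 [ 84  86  84  80  70  64  60  62  69  69  75  77  88 111 136  92 100 156
 208 183]
238 [ 86  84  83  78  76  75  74  70  73  82  87  92  92  94  93  84  90 161
 208 182]
242 [ 77  77  81  78  75  69  70  71  75  77  75  82  90  94  92  76  95 176
 207 181]
246 [ 89  87  86  84  83  81  82  82  81  79  76  78  82  87  79  59 103 194
 206 183]
250 [ 82  87  89  90  94  92  86  78  75  68  61  57  60  63  69  51 100 192
 205 182]
254 [ 82  84  87  96  99 101 103 103 101  92  80  72  69  69  65  60 113 190
 205 184]
258 [ 95  96  97  95  96  97  99 100  94  92  91  85  89  92  88  90 138 185
 205 184]
262 [ 88  90  92  95  98  95  92  87  85  83  80  85  86  85  85 104 160 181
 204 184]
266 [ 87  91  94  93  91  91  89  90  91  93  89  84  79  80  86 115 173 181
 205 185]
270 [ 84  90  94  97  95  94  98  98 101 102  99  97  93  84  89 145 170 179
 208 185]
w4 line n 49 tilt 0.06080674 c [ 0.2591278 -6.726928 ] len 0.04867065242582602
```

The head is still about 0.05 rad askew, with its left (+y) end lagging. I'll push there, at fixture y ≈ +32 mm.

>>> arm_command(commands=[[-0.02, -0.097, 0.08, 0, 0, 0], [0, -0.097, 0.12, 0, 0, 0], [0, 0, 0.15, 0, 0, 0], [0, 0, 0.15, 0, 0, 0], [0, 0, 0.15, 0, 0, 0], [0, 0, 0.15, 0, 0, 0], [0, 0, 0.1, 0, 0, 0], [0, 0, 0.033, 0, 0, 0], [-0.05, 0, 0, 0, 0, 0], [-0.05, 0, 0, 0, 0, 0], [-0.04, 0, 0, 0, 0, 0], [0, 0, 0, 0, 0, 0]])

```text
time: 9.5
tcp_pos: [0.5196, -0.3353, 0.0434]
orientation: [-3.138, 0.005, -3.097]
wrist_force: [-0.4, -0.3, 0.1]
gripper_width: 0.002
grasp_force: 0.0
```

```bash
python3 p.py
```

```text
9.5 fix mm [-56.3  30.1] z 0.04341620553720309 yaw [-3.138  0.005 -3.097] F [-0.4 -0.3  0.1] j [-0.69  0.51  1.69  0.    0.93 -2.3 ]
```

>>> arm_command(commands=[[-0.013, 0.007, 0.01, 0, 0, 0], [-0.013, 0, 0, 0, 0, 0], [-0.013, 0, 0, 0, 0, 0], [-0.01, 0, 0, 0, 0, 0], [0, 0, 0, 0, 0, 0]])

```text
time: 10.0
tcp_pos: [0.5309, -0.3317, 0.0386]
orientation: [-3.141, 0.0, -3.098]
wrist_force: [-0.4, -0.5, 0.1]
gripper_width: -0.003
grasp_force: 0.0
```

>>> arm_command(commands=[[-0.007, 0, 0, 0, 0, 0], [0, 0, 0, 0, 0, 0]])

```text
time: 10.2
tcp_pos: [0.5327, -0.3315, 0.0385]
orientation: [3.142, 0.0, -3.098]
wrist_force: [0.7, 0.1, 0.6]
gripper_width: 0.002
grasp_force: 0.0
```

>>> arm_command(commands=[[-0.005, 0, 0, 0, 0, 0], [0, 0, 0, 0, 0, 0]])

```text
time: 10.4
tcp_pos: [0.5342, -0.3314, 0.0385]
orientation: [3.142, 0.0, -3.098]
wrist_force: [0.2, -0.1, -0.5]
gripper_width: -0.005
grasp_force: 0.0
```

```bash
python3 p.py
```

```text
10.4 fix mm [-41.6  33.4] z 0.03846397633101935 yaw [ 3.142  0.    -3.098] F [ 0.2 -0.1 -0.5] j [-0.67  0.53  1.67  0.    0.94 -2.28]
```

Not in contact yet, so I'll keep going.

>>> arm_command(commands=[[-0.007, 0, 0, 0, 0, 0], [-0.004, 0, 0, 0, 0, 0], [0, 0, 0, 0, 0, 0]])

```text
time: 10.7
tcp_pos: [0.5377, -0.3313, 0.0385]
orientation: [-3.142, 0.0, -3.098]
wrist_force: [-0.2, 0.0, -0.6]
gripper_width: 0.001
grasp_force: 0.0
```

>>> arm_command(commands=[[-0.005, 0, 0, 0, 0, 0], [0, 0, 0, 0, 0, 0]])

```text
time: 10.9
tcp_pos: [0.5391, -0.3312, 0.0385]
orientation: [-3.142, 0.0, -3.098]
wrist_force: [0.5, 0.5, -1.0]
gripper_width: 0.002
grasp_force: 0.0
```

>>> arm_command(commands=[[-0.005, 0, 0, 0, 0, 0], [0, 0, 0, 0, 0, 0]])

```text
time: 11.1
tcp_pos: [0.5406, -0.3311, 0.0385]
orientation: [-3.142, 0.0, -3.098]
wrist_force: [0.7, 0.2, 0.4]
gripper_width: -0.001
grasp_force: 0.0
```

>>> arm_command(commands=[[-0.005, 0, 0, 0, 0, 0], [0, 0, 0, 0, 0, 0]])

```text
time: 11.3
tcp_pos: [0.5421, -0.3311, 0.0385]
orientation: [-3.142, 0.0, -3.098]
wrist_force: [-0.0, 0.0, 0.7]
gripper_width: -0.0
grasp_force: 0.0
```

```bash
python3 p.py
```

```text
11.3 fix mm [-33.7  33.4] z 0.038521673695907324 yaw [-3.142  0.    -3.098] F [-0.   0.   0.7] j [-0.66  0.54  1.65  0.    0.95 -2.27]
```

>>> arm_command(commands=[[-0.006, 0, 0, 0, 0, 0], [0, 0, 0, 0, 0, 0]])

```text
time: 11.5
tcp_pos: [0.544, -0.331, 0.0385]
orientation: [-3.141, 0.0, -3.098]
wrist_force: [0.6, 0.1, -0.3]
gripper_width: -0.001
grasp_force: 0.0
```

>>> arm_command(commands=[[-0.006, 0, 0, 0, 0, 0], [0, 0, 0, 0, 0, 0]])

```text
time: 11.7
tcp_pos: [0.5458, -0.331, 0.0385]
orientation: [-3.142, 0.0, -3.098]
wrist_force: [0.1, -0.0, 0.3]
gripper_width: 0.0
grasp_force: 0.0
```

>>> arm_command(commands=[[-0.005, 0, 0, 0, 0, 0], [0, 0, 0, 0, 0, 0]])

```text
time: 11.9
tcp_pos: [0.5472, -0.3309, 0.0385]
orientation: [-3.142, 0.0, -3.098]
wrist_force: [0.3, 0.1, 0.3]
gripper_width: 0.002
grasp_force: 0.0
```

```bash
python3 p.py
```

```text
11.9 fix mm [-28.6  33.4] z 0.038486470125483764 yaw [-3.142  0.    -3.098] F [0.3 0.1 0.3] j [-0.65  0.55  1.64  0.    0.95 -2.27]
```

I'm too far out on the curve, where pushing would wedge the head sideways. I'll back off and push nearer the middle.

>>> arm_command(commands=[[0.05, 0, 0, 0, 0, 0], [0, -0.04, 0, 0, 0, 0], [0, 0, 0, 0, 0, 0], [-0.02, 0, 0, 0, 0, 0], [-0.01, 0, 0, 0, 0, 0], [0, 0, 0, 0, 0, 0]])

```text
time: 12.5
tcp_pos: [0.5421, -0.3428, 0.0384]
orientation: [3.141, -0.0, -3.098]
wrist_force: [-0.8, -0.3, -0.2]
gripper_width: 0.002
grasp_force: 0.3
```

>>> arm_command(commands=[[-0.005, 0, 0, 0, 0, 0], [0, 0, 0, 0, 0, 0]])

```text
time: 12.7
tcp_pos: [0.5427, -0.3426, 0.0383]
orientation: [3.141, -0.001, -3.098]
wrist_force: [-1.7, 0.4, 1.8]
gripper_width: 0.002
grasp_force: 1.1
```

>>> arm_command(commands=[[-0.005, 0, 0, 0, 0, 0], [0, 0, 0, 0, 0, 0]])

```text
time: 12.9
tcp_pos: [0.543, -0.3425, 0.0383]
orientation: [3.14, -0.003, -3.098]
wrist_force: [-5.4, 0.6, 2.6]
gripper_width: 0.001
grasp_force: 2.4
```

```bash
python3 p.py
```

```text
12.9 fix mm [-33.3  21.9] z 0.038272064223937356 yaw [ 3.140e+00 -3.000e-03 -3.098e+00] F [-5.4  0.6  2.6] j [-0.67  0.55  1.63 -0.    0.96 -2.28]
```

>>> arm_command(commands=[[-0.005, 0, 0, 0, 0, 0], [0, 0, 0, 0, 0, 0]])

```text
time: 13.1
tcp_pos: [0.5433, -0.3424, 0.0382]
orientation: [3.14, -0.006, -3.097]
wrist_force: [-7.4, -0.2, 3.4]
gripper_width: 0.005
grasp_force: 3.5
```

>>> arm_command(commands=[[0.05, 0, 0, 0, 0, 0], [0.15, 0.07, 0, 0, 0, 0], [0.1, 0.07, -0.14, 0, 0, 0], [0, 0.07, -0.16, 0, 0, 0], [0, 0, -0.16, 0, 0, 0], [0, 0, -0.16, 0, 0, 0], [0, 0, -0.16, 0, 0, 0], [0, 0, -0.14, 0, 0, 0], [0, 0, 0, 0, 0, 0], [0, 0, 0, 0, 0, 0]])

```text
time: 14.1
tcp_pos: [0.457, -0.2871, 0.3092]
orientation: [-3.139, 0.004, -3.098]
wrist_force: [-0.2, 0.5, -0.2]
gripper_width: -0.002
grasp_force: 0.0
```

```bash
python3 p.py
python3 - <<'E'
from h import *
import m
s=snap('wrist','w5'); m.run('w5')
g=s['image'].sum(2)/3; im=s['image'].astype(int)
O=np.array([.57718,-.3630]);y=.0430;R=np.array([[np.cos(y),-np.sin(y)],[np.sin(y),np.cos(y)]])
h=(g>170)&(im[...,0]-im[...,2]<25);C=cloud(s);L0=(onplane(s,np.stack(np.meshgrid(range(640),range(480)),-1).reshape(-1,2),.034)[:,:2]-O)@R; L0=L0.reshape(480,640,2)
k=h&(L0[...,0]>-.026)&(L0[...,0]<.026)&(abs(L0[...,1]+.005)<.012); L=L0[k]
q=cv2.fitLine((L*1000).astype(np.float32),cv2.DIST_HUBER,0,.01,.01).ravel(); print('line n',k.sum(),'tilt',np.arctan(q[1]/q[0]),'c',q[2:])
cv2.imwrite('pics/w5v.png',cv2.resize(s['image'][150:350,140:420],(784,560),interpolation=2)[:,:,::-1])
E
```

```text
14.1 fix mm [-116.8   80.9] z 0.309195736597899 yaw [-3.139  0.004 -3.098] F [-0.2  0.5 -0.2] j [-0.69  0.19  1.48  0.    1.46 -2.3 ]
board px 12967 z 0.0132440510481051
front-edge yaw 0.04391551 xedge 0.47519258 wood bounds [ 0.475622  -0.4576095] [ 0.61088083 -0.20834074]
fixture O [ 0.57668515 -0.36300784] ywidth 0.24926876144250149
fence n 583 z 0.0295525117892038 x [0.02934696 0.04453181] y -0.05311314860604415 0.05013141066045813
fence face tilt rel 0.048997477 x 34.74706
head n 3652 z nan rect mm (-0.9498291015625, -5.496700286865234) (61.40138244628906, 91.40885162353516) 0.19775336980819702 bounds [-0.03164723 -0.05112041] [0.0298884  0.04025032]
line n 64 tilt 0.004184235 c [-3.2426345 -6.9040804]
```

View pics/w5v.png

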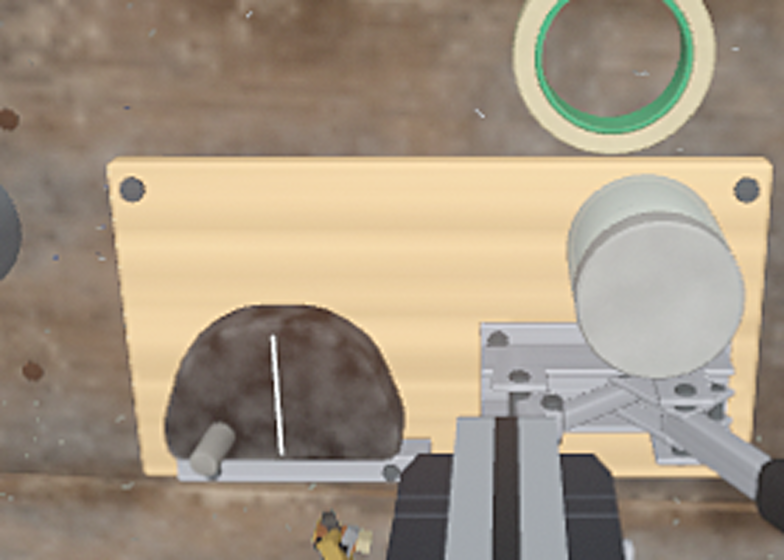

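The head is now flush: tilt is about 0.004 rad and the face lies along the fence at (180,465)–(430,450) in the crop. Next is the handle, so I'll check for obstacles round its swing and refine the hinge line.

Run:
```python
from h import *
O=np.array([.57718,-.3630]);y=.0430;R=np.array([[np.cos(y),-np.sin(y)],[np.sin(y),np.cos(y)]])
for f in('scene0','side0','w1','w5'):
    s=load(f);C=cloud(s);L=(C[...,:2]-O)@R;Z=C[...,2];im=s['image'].astype(int)
    m=(Z>.05)&(abs(L[...,0])<.1)&(L[...,1]>.2)&(L[...,1]<.36)
    m&=~((abs(L[...,0])<.02)&(L[...,1]<.225))
    if f[0]!='w' or 1:
        P=np.c_[L[m],Z[m]]
        if len(P): 
            print(f,len(P))
            for xa in np.arange(-.1,.1,.04):
                q=P[(P[:,0]>=xa)&(P[:,0]<xa+.04)]
                if len(q): print('  x',xa.round(2),'n',len(q),'ymin',np.percentile(q[:,1],3).round(3),'zmax',np.percentile(q[:,2],97).round(3))
    g=(im.sum(2)<150)&(Z>.09)&(Z<.18)&(abs(L[...,0])<.03)&(L[...,1]>.14)&(L[...,1]<.23)
    if g.sum()>20:
        p=np.c_[L[g][:,1],Z[g]]; al=np.radians(60); d=(p[:,0]-.145)*np.sin(al)-(p[:,1]-.057)*np.cos(al)
        r=(p[:,0]-.145)*np.cos(al)+(p[:,1]-.057)*np.sin(al)
        print(f,'grip perp pct (−=upper)',np.percentile(d,[5,25,50,75,95]).round(4),'r',np.percentile(r,[2,98]).round(3),'x',np.percentile(L[g][:,0],[5,50,95]).round(4))
```

```text
scene0 grip perp pct (−=upper) [-0.0111 -0.0094 -0.0081 -0.0064 -0.0033] r [0.051 0.119] x [-0.0092 -0.0031  0.0072]
side0 grip perp pct (−=upper) [-0.0006  0.0041  0.0061  0.007   0.0078] r [0.055 0.127] x [-0.009  -0.0013  0.0081]
w1 grip perp pct (−=upper) [-0.0103 -0.0096 -0.009  -0.0075  0.001 ] r [0.049 0.126] x [-0.0094  0.0038  0.0089]
w5 grip perp pct (−=upper) [-0.0102 -0.0096 -0.0091 -0.008   0.0006] r [0.051 0.126] x [-0.0097  0.0016  0.0088]
```

The swing is clear. The grip sits where the model puts it, with the hinge at fixture y ≈ 0.144. I'll move above the handle.

>>> arm_command(commands=[[-0.097, 0.078, 0, 0, 0, 0], [-0.097, 0.078, 0, 0, 0, 0], [-0.097, 0.078, 0, 0, 0, 0], [-0.097, 0.078, 0, 0, 0, 0], [0, 0, 0.1, 0, 0, 0], [0, 0, 0.12, 0, 0, 0], [0, 0, 0.1, 0, 0, 0], [0, 0, 0.03, 0, 0, 0], [0, 0, 0, 0, 0, 0]])

```text
time: 15.05
tcp_pos: [0.5674, -0.1877, 0.2002]
orientation: [3.139, -0.005, -3.098]
wrist_force: [0.6, 0.1, 0.1]
gripper_width: 0.003
grasp_force: 0.0
```

```bash
python3 p.py
```

```text
15.05 fix mm [ -2.3 175.6] z 0.20018940367294125 yaw [ 3.139 -0.005 -3.098] F [0.6 0.1 0.1] j [-0.44  0.35  1.54  0.    1.26 -2.05]
```

>>> arm_command(commands=[[-0.006, 0.004, 0.035, 0, 0, 0], [0, 0.004, 0.035, 0, 0, 0], [0, 0.004, 0.025, 0, 0, 0], [0, 0, 0, 0, 0, 0]])

```text
time: 15.45
tcp_pos: [0.5698, -0.1841, 0.1735]
orientation: [3.141, -0.002, -3.098]
wrist_force: [0.5, 0.9, -0.2]
gripper_width: -0.001
grasp_force: 0.0
```

>>> arm_command(commands=[[0, 0.018, 0.012, 0, 0, 0], [0, 0.018, 0.012, 0, 0, 0], [0, 0, 0, 0, 0, 0]])

```text
time: 15.75
tcp_pos: [0.5704, -0.1734, 0.1677]
orientation: [-3.141, 0.001, -3.098]
wrist_force: [0.1, -1.5, 3.6]
gripper_width: 0.003
grasp_force: 1.6
```

```bash
python3 p.py
```

```text
15.75 fix mm [  1.3 189.7] z 0.16768609178223443 yaw [-3.141e+00  1.000e-03 -3.098e+00] F [ 0.1 -1.5  3.6] j [-0.41  0.36  1.59  0.    1.18 -2.03]
```

>>> arm_command(commands=[[-0.002, 0.019, 0.021, 0, 0, 0], [0, 0.019, 0.021, 0, 0, 0], [0, 0.0195, 0.022, 0, 0, 0], [0, 0.0195, 0.022, 0, 0, 0], [0, 0.0195, 0.022, 0, 0, 0]])

```text
time: 16.25
tcp_pos: [0.5703, -0.1447, 0.1355]
orientation: [-3.141, 0.003, -3.098]
wrist_force: [-0.3, -1.5, 3.5]
gripper_width: 0.0
grasp_force: 2.0
```

```bash
python3 p.py
```

```text
16.25 fix mm [  2.4 218.4] z 0.13551561222991862 yaw [-3.141e+00  3.000e-03 -3.098e+00] F [-0.3 -1.5  3.5] j [-0.37  0.38  1.66  0.    1.1  -1.98]
```

>>> arm_command(commands=[[0.004, 0.013, 0.026, 0, 0, 0], [0.004, 0.013, 0.026, 0, 0, 0], [0, 0.013, 0.026, 0, 0, 0], [0, 0.007, 0.02, 0, 0, 0]])

```text
time: 16.65
tcp_pos: [0.5652, -0.1304, 0.1039]
orientation: [3.14, -0.003, -3.098]
wrist_force: [-0.6, -0.3, 0.4]
gripper_width: 0.003
grasp_force: 0.0
```

>>> arm_command(commands=[[0, 0.005, 0.018, 0, 0, 0], [0, 0.003, 0.015, 0, 0, 0], [0, 0, 0, 0, 0, 0]])

```text
time: 16.95
tcp_pos: [0.5656, -0.1285, 0.0946]
orientation: [3.141, -0.002, -3.098]
wrist_force: [-1.0, 0.9, -0.7]
gripper_width: 0.004
grasp_force: 0.0
```

```bash
python3 p.py
```

```text
16.95 fix mm [ -1.6 234.8] z 0.09460015612362792 yaw [ 3.141e+00 -2.000e-03 -3.098e+00] F [-1.   0.9 -0.7] j [-0.34  0.41  1.72  0.    1.01 -1.96]
```

The force dropped to zero, so the handle snapped through. I'll retreat up and verify.

>>> arm_command(commands=[[0, 0, -0.08, 0, 0, 0], [0, 0, -0.15, 0, 0, 0], [0, 0, -0.15, 0, 0, 0], [0, 0, -0.15, 0, 0, 0], [0.12, -0.06, -0.15, 0, 0, 0], [0.14, -0.06, -0.08, 0, 0, 0], [0.12, -0.06, 0, 0, 0, 0], [0, 0, 0, 0, 0, 0], [0, 0, 0, 0, 0, 0]])

```text
time: 17.85
tcp_pos: [0.4617, -0.184, 0.3157]
orientation: [-3.141, 0.002, -3.1]
wrist_force: [0.2, 0.1, 0.5]
gripper_width: -0.001
grasp_force: 0.0
```

```bash
python3 p.py
python3 - <<'E'
from h import *
import m
s=snap('wrist','w6'); b=snap('scene','s6'); c=snap('side','d6')
O=np.array([.57718,-.3630]);y=.0430;R=np.array([[np.cos(y),-np.sin(y)],[np.sin(y),np.cos(y)]])
for n,q in(('scene',b),('side',c),('wrist',s)):
    C=cloud(q);L=(C[...,:2]-O)@R;Z=C[...,2];g=(q['image'].astype(int).sum(2)<150)&(Z>.03)&(Z<.2)&(abs(L[...,0])<.03)&(L[...,1]>.175)&(L[...,1]<.3)
    if g.sum()>9: print(n,g.sum(),'grip y',np.percentile(L[g][:,1],[3,97]),'z',np.percentile(Z[g],[3,50,97]))
    j=(Z>.064)&(Z<.076)&(abs(L[...,0]+.059)<.04)&(abs(L[...,1]-.13)<.04)
    if j.sum()>50: print('jar top',j.sum(),L[j].mean(0))
v=np.zeros((600,800,3),np.uint8)
v[:300,:400]=cv2.resize(b['image'][165:315,230:430],(400,300),interpolation=2)
v[:300,400:]=cv2.resize(c['image'][190:340,200:400],(400,300),interpolation=2)
v[300:]=cv2.resize(s['image'][120:360,:],(800,300),interpolation=2)
cv2.imwrite('pics/f.png',v[:,:,::-1])
m.run('w6')
E
```

```text
17.85 fix mm [-107.7  183.8] z 0.31567303236334865 yaw [-3.141e+00  2.000e-03 -3.100e+00] F [0.2 0.1 0.5] j [-0.52  0.13  1.55  0.    1.47 -2.13]
scene 139 grip y [0.1946468  0.25698572] z [0.05835096 0.06671476 0.06995387]
jar top 355 [-0.05396031  0.12707842]
side 272 grip y [0.2022696 0.2708032] z [0.06076185 0.0690401  0.07163682]
jar top 384 [-0.05209695  0.13824823]
wrist 146 grip y [0.19003404 0.26748586] z [0.06173716 0.06870722 0.07127953]
jar top 2777 [-0.05305526  0.13232666]
board px 11917 z 0.013107877566649082
front-edge yaw 0.039769888 xedge 0.47676423 wood bounds [ 0.47720951 -0.45508307] [ 0.61178605 -0.20692902]
fixture O [ 0.57666742 -0.36336541] ywidth 0.24815405165191204
fence n 676 z 0.029090063725517427 x [0.02998312 0.04333352] y -0.05455238766096507 0.051748310643184366
fence face tilt rel 0.023260428 x 33.31005
head n 2148 z nan rect mm (-7.064863204956055, -11.390029907226562) (46.60446548461914, 92.63526153564453) 17.290071487426758 bounds [-0.03083205 -0.05064089] [0.02864047 0.03976024]
```

View pics/f.png

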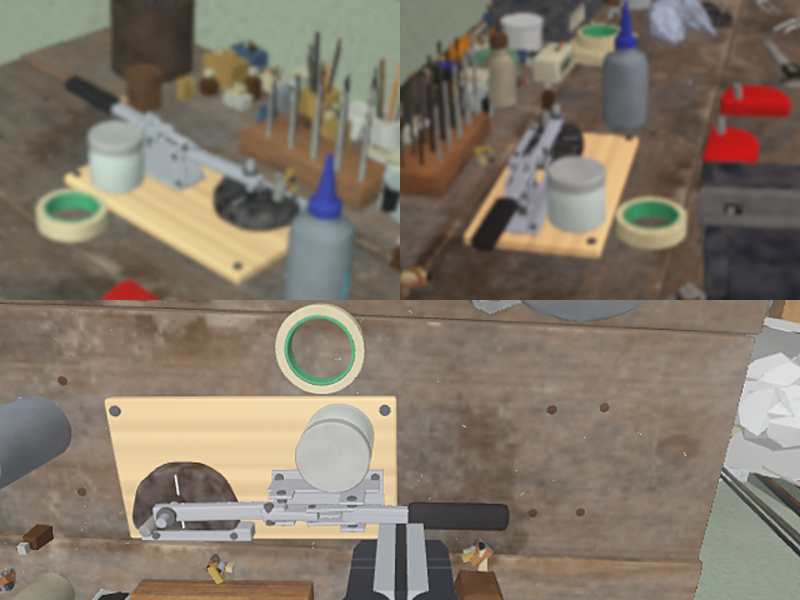

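The views show the handle lying level at (458,516) and the grip top at z ≈ 0.069, as it should be when locked. The pad arm is down over the head at about (165,517), and the head's bounds are unchanged from when it was flush. The jar, tape and bottle haven't moved and the gripper is clear, so I'm handing in.

```bash
python3 -c "
from cell import job_done
print(job_done())"
```

```text
the job is handed in; nothing more can be done
None
```

The putter head is flush against the fence (about 4–5 mm right of centre) and clamped with the handle locked; the jar, bottle and tape weren't touched, the arm is clear, and the job is handed in at about 18 s.

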